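# Square up the loose end of a spice tray with a try square

## Task

The end board of the half-built spice tray is leaning inwards on its fresh glue joint. Fetch the try square, stand its stock on the base board inside the tray, and slide it along, held down flat on the base, so that it brings the end board up square; press it gently but firmly against both faces for a good second so that the corner is flush without a gap. Leave the square standing there in the corner while the glue sets; move the end board only with the square, and leave the other things on the worktop alone.

Things in the scene. Friction and masses are not known exactly. Their poses are not given: they have to be found in the camera images.
- square: Try square standing on its stock: dark wood stock 150 long x 24 wide x 34 high (brass strip on top); steel blade 36 wide, 4 thick, rises at the heel to 130 above the underside. Origin: centre of the stock's underside; x along the stock to the heel (75 away), z up. Heel end face and outer edge of the blade form one straight line at 90 degrees to the underside. About 0.26 kg.
- heel (a point): Middle of the lower edge of the square's heel end: (75, 0, 0) mm in the square's frame.
- grip (a point): Good place to hold the square: in the stock, 95 mm behind the heel and 24 mm above the underside, clear of the blade; the stock is 24 mm wide here.
- tray: Half-built pine spice tray without its long sides, on a 2 mm non-slip mat that keeps it from moving. Origin: on the worktop under the middle; x along the base board to the loose, leaning end; z up. The other end is fixed and upright, its inner face 150 from the origin at -x. Both ends are 12 thick, 150 wide, 100 high and stand on the base board, 300 apart at their feet.
- base_board: Base board of the tray, 324 long x 150 wide x 15 thick, level, fixed; origin: middle of its underside, 2 mm above the worktop, so its top is 17 mm above the worktop. Same axes as the tray. For the check the square should bear on it with 3 to 13 N; as friction at the end board carries about 6 N, that takes a hand force of about 10 N down.
- end_board: The loose end board, 12 thick, 150 wide, 100 high. Origin: middle of its inner lower edge, on which it pivots, at (150, 0, 17) mm in the tray's frame; z points up its inner face. It leans in over the base board.
- lean (a joint): Lean of the loose end board, rad: 0 is square to the base board, positive is inwards (over the base board). It can go past square to negative. Stiff with glue, it stays where it is left; about 3 N at the top moves it. For the check press it with about 10 N sideways (6 to 14); over 30 N spoils it.
- corner (a point): Middle of the inner corner where the loose end board meets the top of the base board; the heel point of the square must come here. (150, 0, 17) mm in the tray's frame.
- end_top (a point): Middle of the upper inner edge of the loose end board, 100 mm up its inner face.
- glue_tube: Bystander: flat tube of glue, 40 x 136 x 28, lying near the square.
- salt_shaker: Bystander: salt shaker, 44 across, 90 high.
- side_0: Bystander: lower of two pine side boards of the tray, 300 x 50 x 10, lying left of the tray.
- side_1: Bystander: upper of the two side boards, lying on the first.

How it is judged:
By the outcome, as a careful person would: the job done as asked, in the order asked, and still so for the second after the job is handed in, with the robot touching nothing.
It also fails if it takes over 58 s, if anything falls off the work surface, if the arm or the gripper's body presses on something with over 40 N, if the wrist force passes 120 N, or if a joint passes its speed limit or range.

## Robot

A 6-joint arm with a two-finger parallel gripper is mounted at the origin on the work surface; the furniture and walls round the work are solid. World frame = base frame: x ahead of the robot, y to its left, z up, the work surface at z = 0. Lengths are in mm, angles in degrees, forces in N, time in s.
With the tool pointing down it reaches from about 300 to 825 mm from the base axis. Payload 5.4 kg.
Tool frame: the origin (TCP) lies at the very end of the fingers, on their centre line; the grasp point (between the pads) lies 19 mm behind it (robot.tcp_to_grasp is the distance from the TCP to the grasp point, in mm); z points along the fingers, y is the line along which they close (so a half turn about z gives the same grasp; the last joint's range is limited). The gripper opens to 92 mm and grips with 3 to 60 N. Pads are 20 mm wide; open, the fingers measure 128 mm over their backs; the gripper's body (75 mm by 189 mm) begins 69 mm behind the grasp point.
Start: joints at [-84.345, 9.076, 91.501, -0, 79.423, -12.038], TCP at [174.728, -547.792, 214.601] pointing down, gripper open.
Joint ranges: [-166.64, 166.64], [-54.1, 131.32], [10.49, 154.53], [-73.88, 253.88], [9.74, 151.15], [-171.62, 171.62]. Speed limits (degrees/s): [147.25, 147.25, 180, 180, 180, 180].

## Interface

Orientations are given as a 3x3 rotation matrix whose columns are the frame's x, y, z axes.
In Python, from rig import monitor, eyes, order, robot gives the robot as it stands. The module is installed in compiled form; this text tells all that it offers.
- The arm moves only by the tool jog_arm, never from a script. Its argument "commands" is a list of rows, each an object with "angular": the turn, a rotation vector about the tool's x, y, z in rad, a list of three; "dp": the shift along the tool's x, y, z in units of 40 mm (1.0 is 40 mm), a list of three; "claw": the finger opening in mm, from 0 to 91.9. In form: [{"angular": [ax, ay, az], "dp": [tx, ty, tz], "claw": claw}, ...]. A call has 1 to 8 rows; each row shifts and turns the commanded pose from where the row before left it, along the tool's axes as they then stand; what a row does not reach is not made up. A row lasts 1/10 s, in which the tool goes at most 50 mm and 8.59 degrees, less where a joint would pass 70% of its speed; a pose out of reach is approached as far as the arm can. A call is refused whole if a number of a shift passes 1 or a number of a turn 0.15, either way. A call with a gripper value outside its range is refused whole. The fingers move at their own pace and stop on an object; "grip_force" is the grip in N (left out, the last holds). Time passes only in rows, so rows that do not move let the fingers close. It gives the time, the measured TCP pose, the force, the opening and the grip force at its end, in the units of the state.
- monitor.observe(): the state, without advancing time (a new reading comes with each control period).
- eyes.capture(name): name is "scene" or "top" or "wrist"; returns the picture (384x512x3 uint8, red, green, blue); there is no depth.
- eyes.calibration(name): a dict with "fx", "fy", "cx", "cy" (pixels), "D" ([k1, k2, p1, p2, k3] as OpenCV has them; the pictures are not rectified), "cam_to_world" (4x4, takes a point from camera to world coordinates). Camera axes: x right, y up, looking along -z (the intrinsics and any distortion apply to the point x, -y, -z); pixel columns grow to the right and rows downward; lengths in mm; the calibration is good to about 2 mm. A picture is of the moment at which its call begins: read the wrist's pose just before it. calibration takes no time and is no camera call; for the wrist camera it gives the pose at the moment of the call.
- order.finish_job(): hands the job in; it is judged then, once.
The state is a dict: "time": time; "joints": joint angles; "qd": joint speeds; "effort": joint torques, N m; "position": TCP position; "eef_rot": TCP orientation; "ft_force": force on the tool from outside, world axes, zero at the start; "torque": the same for the moment, N m; "gripper_width": opening from 0.0 (shut) to 1.0 (fully open); "gripper_force": force on a finger pad.
Only numpy, scipy, OpenCV 4.12 (cv2) and the standard library are available. Lean on these libraries where they do the work, as an engineer would, in place of code of your own. Each camera call takes 0.05 s, during which the arm holds its last target. There are 200 camera calls.

## Working session

There is one attempt and no reset: what is moved stays moved. The work goes in short steps, Python scripts to look and compute and a tool call to move; the robot and the scene stay as the last step left them, time stands still between calls to the robot, and variables do not carry over. Pictures are saved under pics/ and viewed, at most 10 in all, crops included, and the job is handed in when it is done.

Besides the shell and the picture viewer there is one more tool, called after "Call:" by a JSON object that holds its "name" and its "arguments". jog_arm: Moves the arm, as the interface text tells. Its arguments: {"type":"object","properties":{"commands":{"type":"array","items":{"type":"object","properties":{"angular":{"type":"array","items":{"type":"number"}},"dp":{"type":"array","items":{"type":"number"}},"claw":{"type":"number"}}}},"grip_force":{"type":"number"}},"required":["commands"]}

```bash
mkdir -p pics
python3 - <<'E'
from rig import monitor, eyes, order, robot
import cv2,numpy as np
s=monitor.observe();print(s)
for n in("scene","top"):
    im=eyes.capture(n);cv2.imwrite(f"pics/{n}0.png",cv2.resize(im[:,:,::-1],None,fx=1.5,fy=1.5,interpolation=cv2.INTER_CUBIC))
    np.save(f"pics/{n}0.npy",im)
    c=eyes.calibration(n);print(n,{k:np.round(v,4).tolist() for k,v in c.items()})
E
```

```text
{'time': 0.0, 'joints': array([-8.43425111e+01,  9.11387863e+00,  9.15707011e+01,  3.15619114e-04,
        7.94232089e+01, -1.20376111e+01]), 'qd': array([-0.08912008,  0.06369761,  0.00998136,  0.09482723, -0.06388024,
       -0.01659552]), 'effort': array([ 3.61257898e-04, -3.85570621e+01, -3.22108519e+01,  7.02002342e-02,
        3.78692604e-02, -1.35284749e-04]), 'position': array([ 174.69344131, -547.16960527,  213.61975127]), 'eef_rot': array([[ 9.52687824e-01,  3.03950453e-01, -1.80069163e-04],
       [ 3.03950246e-01, -9.52686066e-01,  1.87263504e-03],
       [ 3.97638888e-04, -1.83876867e-03, -9.99998230e-01]]), 'ft_force': array([0.3780377 , 0.51203865, 0.17683473]), 'torque': array([ 0.03812142,  0.00561418, -0.01215577]), 'gripper_force': 0.0, 'gripper_width': 0.9989567011813412}
scene {'fx': 375.4174, 'fy': 375.4174, 'cx': 247.0246, 'cy': 195.1139, 'D': [0.0375, 0.0, 0.0, 0.0, 0.0], 'cam_to_world': [[0.4931, 0.3574, -0.7932, -382.8189], [-0.87, 0.204, -0.4489, -396.5638], [0.0014, 0.9114, 0.4115, 554.0658], [0.0, 0.0, 0.0, 1.0]]}
top {'fx': 424.6838, 'fy': 424.6838, 'cx': 253.5762, 'cy': 184.1573, 'D': [-0.0859, 0.0, 0.0, 0.0, 0.0], 'cam_to_world': [[-0.0269, 0.9902, -0.1373, 293.172], [-0.9993, -0.0302, -0.0215, 59.1714], [-0.0255, 0.1366, 0.9903, 1246.3989], [0.0, 0.0, 0.0, 1.0]]}
```

View pics/scene0.png

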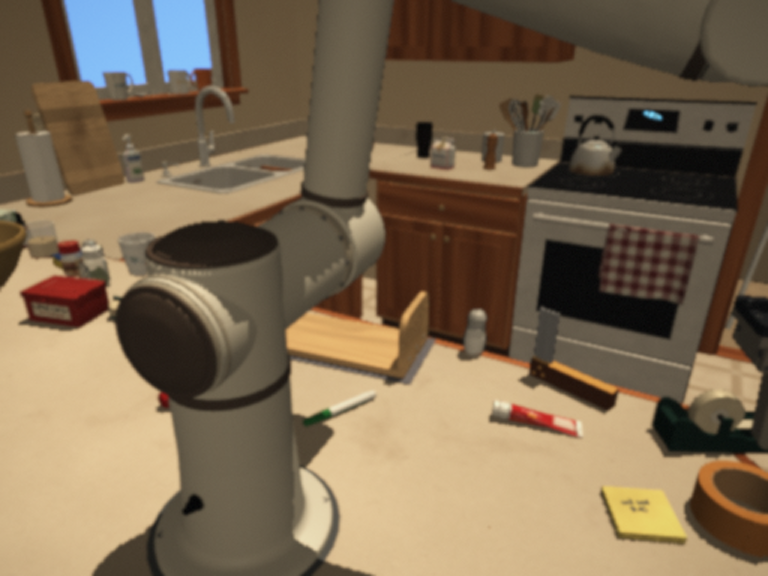

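View pics/top0.png

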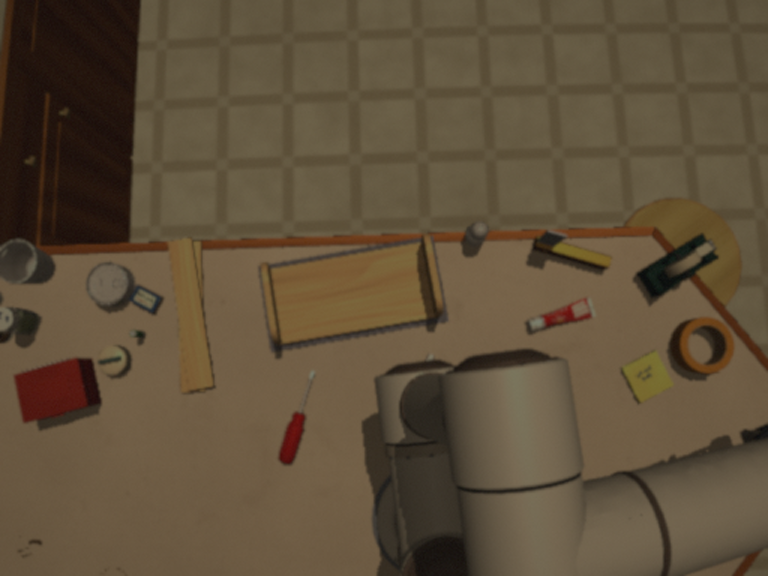

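Scene shows the tray ahead of the arm's base and the square standing at right (blade at about (545,335), stock to (615,400)). In the top view the tray spans (262–442, 238–345) and the square (535–610, 235–268), with its heel to the left. I'll zoom in.

Run:
```python
import cv2,numpy as np
a=np.load("pics/top0.npy")[:,:,::-1]
t=a[145:245,160:310];q=a[145:195,345:420]
t=cv2.resize(t,(750,500),interpolation=cv2.INTER_CUBIC)
cv2.imwrite("pics/t.png",cv2.convertScaleAbs(t,alpha=1.5))
b=np.load("pics/scene0.npy")[:,:,::-1][190:300,190:420]
q=cv2.resize(q,(375,250),interpolation=cv2.INTER_CUBIC)
b=cv2.resize(b,(690,330),interpolation=cv2.INTER_CUBIC)
o=np.zeros((590,700,3),np.uint8);o[:330,:690]=b;o[335:585,:375]=cv2.convertScaleAbs(q,alpha=1.5)
cv2.imwrite("pics/b.png",o)
```

```text
(no output)
```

View pics/t.png

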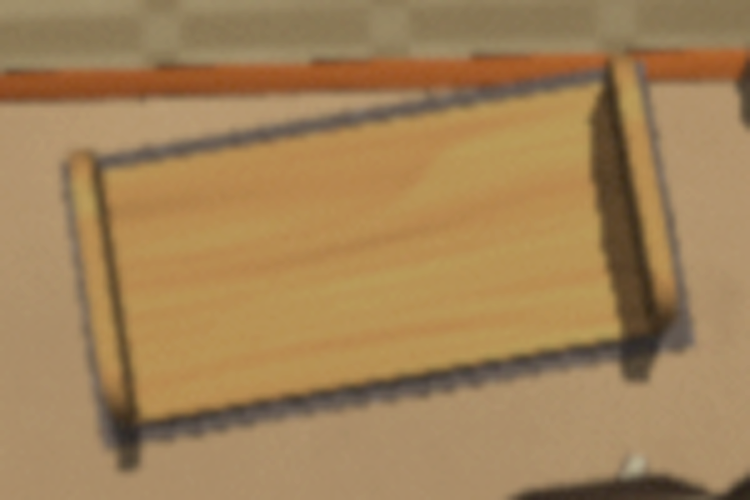

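View pics/b.png

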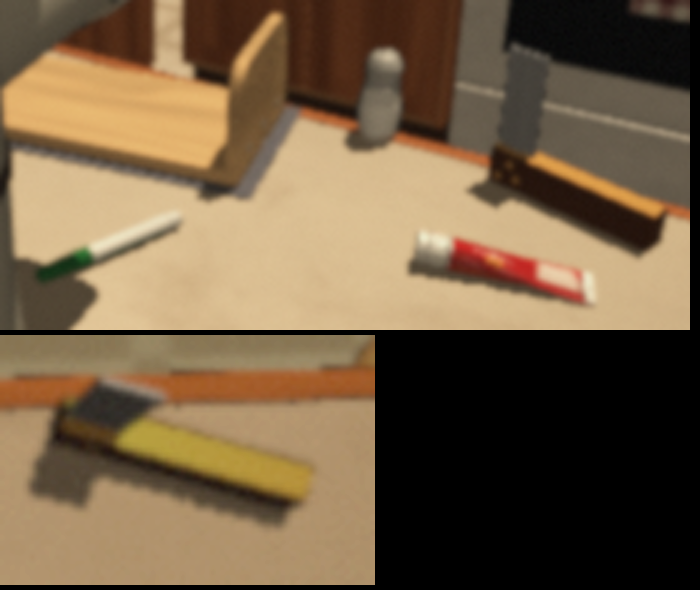

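Tray crop: the left board's top is at (68,155)–(125,412), its inner foot at (100,165)–(133,422). The right board's top runs (612,60)–(680,300) with a broad shadow inside it. The second crop shows the stock's brass top from (120,440) to (310,485) and the blade at its left end. I'll work out which end leans.

```bash
cat > h.py <<'E'
import numpy as np,cv2,json
from rig import eyes
def ray(c,p):
    K=np.array([[c['fx'],0,c['cx']],[0,c['fy'],c['cy']],[0,0,1.]])
    u=cv2.undistortPoints(np.array([[p]],float),K,np.array(c['D']))[0,0]
    M=np.array(c['cam_to_world']);return M[:3,3],M[:3,:3]@[u[0],-u[1],-1]
def atz(c,p,z):
    o,d=ray(c,p);return o+d*(z-o[2])/d[2]
def two(c1,p1,c2,p2):
    o,d=ray(c1,p1);O,D=ray(c2,p2)
    s=np.linalg.lstsq(np.c_[d,-D],O-o,rcond=None)[0]
    a,b=o+d*s[0],O+D*s[1];return (a+b)/2,np.linalg.norm(a-b)
def proj(c,P):
    M=np.linalg.inv(np.array(c['cam_to_world']));P=np.atleast_2d(P)@M[:3,:3].T+M[:3,3]
    K=np.array([[c['fx'],0,c['cx']],[0,c['fy'],c['cy']],[0,0,1.]])
    return cv2.projectPoints(P*[1,-1,-1],np.zeros(3),np.zeros(3),K,np.array(c['D']))[0][:,0]
E
python3 - <<'E'
from h import *
t=eyes.calibration("top");s=eyes.calibration("scene")
T=lambda u,v:((u+.5)/5-.5+160,(v+.5)/5-.5+145)
Q=lambda u,v:((u+.5)/5-.5+345,(v+.5-335)/5-.5+145)
S=lambda u,v:((u+.5)/3-.5+190,(v+.5)/3-.5+190)
for n,p,z in [("L top in far",(95,152),117),("L top out far",(68,157),117),("L in near",(125,412),117),("L foot near",(133,422),17),("L foot far",(103,168),17),
 ("R in far",(612,60),117),("R in near",(655,312),117),("R out far",(638,57),117),("R out near",(680,300),117),("base near right",(625,345),17),("base far",(600,78),17)]:
    print(n,atz(t,T(*p),z).round(1))
print("Rtop far 2view",two(t,T(627,58),s,S(280,15)),two(t,T(667,306),s,S(237,68)))
print("sq tail",two(t,Q(300,500),s,S(638,210)),atz(t,Q(300,500),34),atz(t,Q(313,465),34))
print("sq tail2",two(t,Q(313,465),s,S(664,212)))
print("heel low", atz(t,Q(60,432),34),atz(t,Q(100,378),130), two(t,Q(100,380),s,S(514,46)),two(t,Q(163,398),s,S(549,58)))
E
```

```text
L top in far [481.  286.5 117. ]
L top out far [478.8 301.3 117. ]
L in near [340.  270.8 117. ]
L foot near [338.3 284.9  17. ]
L foot far [488.  301.8  17. ]
R in far [522.7   4.8 117. ]
R in near [385.4 -13.2 117. ]
R out far [523.9  -9.4 117. ]
R out near [391.4 -26.7 117. ]
base near right [375.   -1.5  17. ]
base far [532.5   7.4  17. ]
Rtop far 2view (array([524.1959776 ,  -2.8810717 , 111.76699579]), np.float64(1.781347192950244)) (array([389.15978948, -21.15880782, 118.82651933]), np.float64(3.6788740070651085))
sq tail (array([ 465.33382412, -347.18542448,   41.19445306]), np.float64(4.843827545632844)) [ 467.12261711 -352.0915576    34.        ] [ 487.40878164 -361.32633155   34.        ]
sq tail2 (array([ 487.94896477, -362.52508596,   30.77942301]), np.float64(0.1595503771895628))
heel low [ 511.15584906 -214.68571091   34.        ] [ 522.648752   -216.38333995  130.        ] (array([ 522.42715309, -218.85128865,  130.75891206]), np.float64(5.58019320629641)) (array([ 511.06847112, -251.12460155,  132.22793457]), np.float64(4.280449910844289))
```

Left end (y≈+300): top 14–15 mm inside its foot, so it leans inwards by about 8°. The right end is upright. So tray x points at about 96° and the square's heel points at about 72°. I'll move over the square with a planner that prints the rows.

```bash
cat > plan.py <<'E'
import numpy as np,sys,json
# usage: plan x y z a  X Y Z A n claw  (from cmd pose to target in n rows)
v=list(map(float,sys.argv[1:]));p=np.array(v[:3]);a=v[3];P=np.array(v[4:7]);A=v[7];n=int(v[8]);cl=v[9]
rows=[]
for i in range(n):
    d=(P-p)/(n-i);w=np.radians((A-a)/(n-i));r=np.radians(a);c,s=np.cos(r),np.sin(r)
    t=np.round(np.array([d[0]*c+d[1]*s,d[0]*s-d[1]*c,-d[2]])/40,3);w=round(w,3)
    q=t*40;p=p+[q[0]*c+q[1]*s,q[0]*s-q[1]*c,-q[2]];a+=np.degrees(w)
    rows.append({"angular":[0,0,-w],"dp":t.tolist(),"claw":cl})
for i in range(0,n,8):print(json.dumps(rows[i:i+8]))
print("end",p.round(2),round(a,3))
E
python3 plan.py 174.73 -547.79 214.6 17.7  485 -330 214.6 71.9  14 60
```

```text
[{"angular": [0, 0, -0.068], "dp": [0.646, -0.202, -0.0], "claw": 60.0}, {"angular": [0, 0, -0.068], "dp": [0.658, -0.158, -0.0], "claw": 60.0}, {"angular": [0, 0, -0.067], "dp": [0.668, -0.113, -0.0], "claw": 60.0}, {"angular": [0, 0, -0.068], "dp": [0.674, -0.068, -0.0], "claw": 60.0}, {"angular": [0, 0, -0.067], "dp": [0.677, -0.022, -0.0], "claw": 60.0}, {"angular": [0, 0, -0.068], "dp": [0.676, 0.024, -0.0], "claw": 60.0}, {"angular": [0, 0, -0.067], "dp": [0.673, 0.07, -0.0], "claw": 60.0}, {"angular": [0, 0, -0.068], "dp": [0.667, 0.114, -0.0], "claw": 60.0}]
[{"angular": [0, 0, -0.067], "dp": [0.658, 0.16, -0.0], "claw": 60.0}, {"angular": [0, 0, -0.068], "dp": [0.646, 0.203, -0.0], "claw": 60.0}, {"angular": [0, 0, -0.067], "dp": [0.63, 0.247, -0.0], "claw": 60.0}, {"angular": [0, 0, -0.068], "dp": [0.612, 0.288, -0.0], "claw": 60.0}, {"angular": [0, 0, -0.067], "dp": [0.592, 0.329, -0.0], "claw": 60.0}, {"angular": [0, 0, -0.068], "dp": [0.568, 0.368, -0.0], "claw": 60.0}]
end [ 484.99 -329.98  214.6 ] 71.902
```

Call:
{"name": "jog_arm", "arguments": {"commands": [{"angular":[0,0,-0.068],"dp":[0.646,-0.202,0],"claw":60},{"angular":[0,0,-0.068],"dp":[0.658,-0.158,0],"claw":60},{"angular":[0,0,-0.067],"dp":[0.668,-0.113,0],"claw":60},{"angular":[0,0,-0.068],"dp":[0.674,-0.068,0],"claw":60},{"angular":[0,0,-0.067],"dp":[0.677,-0.022,0],"claw":60},{"angular":[0,0,-0.068],"dp":[0.676,0.024,0],"claw":60},{"angular":[0,0,-0.067],"dp":[0.673,0.07,0],"claw":60},{"angular":[0,0,-0.068],"dp":[0.667,0.114,0],"claw":60}]}}

```text
time: 0.9
position: [352.7, -422.3, 214.1]
eef_rot: [[0.658, 0.753, -0.0], [0.753, -0.658, 0.001], [0.0, -0.001, -1.0]]
ft_force: [0.2, 0.3, -0.4]
gripper_width: 0.65
gripper_force: 0.0
```

Call:
{"name": "jog_arm", "arguments": {"commands": [{"angular":[0,0,-0.067],"dp":[0.658,0.16,0],"claw":60},{"angular":[0,0,-0.068],"dp":[0.646,0.203,0],"claw":60},{"angular":[0,0,-0.067],"dp":[0.63,0.247,0],"claw":60},{"angular":[0,0,-0.068],"dp":[0.612,0.288,0],"claw":60},{"angular":[0,0,-0.067],"dp":[0.592,0.329,0],"claw":60},{"angular":[0,0,-0.068],"dp":[0.568,0.368,0],"claw":60},{"dp":[0,0,0],"claw":60},{"dp":[0,0,0],"claw":60}]}}

```text
$.commands[6]: bad value
```

Run:
```python
from h import *
from rig import monitor
s=monitor.observe();print(s['time'],s['position'],s['eef_rot'].round(4).tolist(),s['joints'])
c=eyes.calibration("wrist");im=eyes.capture("wrist");json.dump({k:np.array(v).tolist() for k,v in c.items()},open("pics/w1.json","w"))
np.save("pics/w1.npy",im)
cv2.imwrite("pics/w1.png",cv2.resize(im[:,:,::-1],None,fx=1.5,fy=1.5,interpolation=cv2.INTER_CUBIC));print(c['cam_to_world'].round(3).tolist())
```

```text
0.9 [ 352.72554161 -422.29582436  214.10116191] [[0.6581, 0.753, -0.0004], [0.753, -0.6581, 0.0008], [0.0004, -0.0008, -1.0]] [-6.27174339e+01  5.47722606e+00  9.55078017e+01  2.82746570e-03
  7.90674359e+01 -2.15655142e+01]
[[0.753, 0.639, 0.157, 396.665], [-0.657, 0.732, 0.177, -372.048], [-0.002, -0.236, 0.972, 384.238], [0.0, 0.0, 0.0, 1.0]]
```

View pics/w1.png

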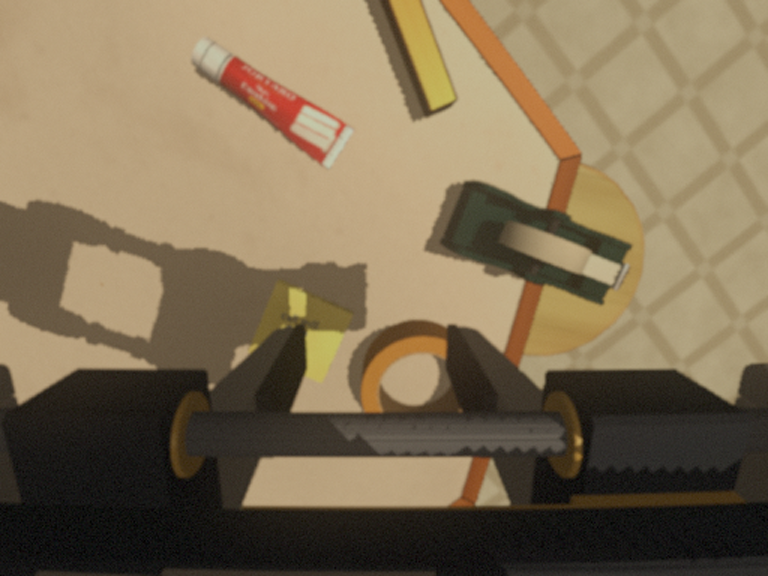

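Wrist camera looks forward along tool x. The stock's tail end is seen at (425–455, 60–115) and the glue tube at (270,100). Second half of the move next.

Call:
{"name": "jog_arm", "arguments": {"commands": [{"angular":[0,0,-0.067],"dp":[0.658,0.16,0],"claw":60},{"angular":[0,0,-0.068],"dp":[0.646,0.203,0],"claw":60},{"angular":[0,0,-0.067],"dp":[0.63,0.247,0],"claw":60},{"angular":[0,0,-0.068],"dp":[0.612,0.288,0],"claw":60},{"angular":[0,0,-0.067],"dp":[0.592,0.329,0],"claw":60},{"angular":[0,0,-0.068],"dp":[0.568,0.368,0],"claw":60},{"angular":[0,0,0],"dp":[0,0,0],"claw":60},{"angular":[0,0,0],"dp":[0,0,0],"claw":60}]}}

```text
time: 1.75
position: [484.6, -330.0, 214.1]
eef_rot: [[0.311, 0.95, -0.001], [0.95, -0.311, 0.0], [-0.0, -0.001, -1.0]]
ft_force: [0.2, -0.4, -0.1]
gripper_width: 0.65
gripper_force: 0.0
```

Run:
```python
from h import *
from rig import monitor
s=monitor.observe();print(s['time'],s['position'],s['eef_rot'].round(4).tolist(),s['joints'])
c=eyes.calibration("wrist");im=eyes.capture("wrist");json.dump({k:np.array(v).tolist() for k,v in c.items()},open("pics/w2.json","w"))
np.save("pics/w2.npy",im)
cv2.imwrite("pics/w2.png",cv2.resize(im[:,:,::-1],None,fx=1.5,fy=1.5,interpolation=cv2.INTER_CUBIC));print(c['cam_to_world'].round(3).tolist())
```

```text
1.75 [ 484.6348159  -330.02159294  214.12068384] [[0.3111, 0.9504, -0.0011], [0.9504, -0.3111, 0.0002], [-0.0001, -0.0011, -1.0]] [-4.60326060e+01  1.08109225e+01  8.95906444e+01 -3.76994674e-02
  7.96516592e+01 -2.78997391e+01]
[[0.951, 0.301, 0.075, 505.728], [-0.31, 0.924, 0.224, -266.576], [-0.002, -0.236, 0.972, 384.213], [0.0, 0.0, 0.0, 1.0]]
```

View pics/w2.png

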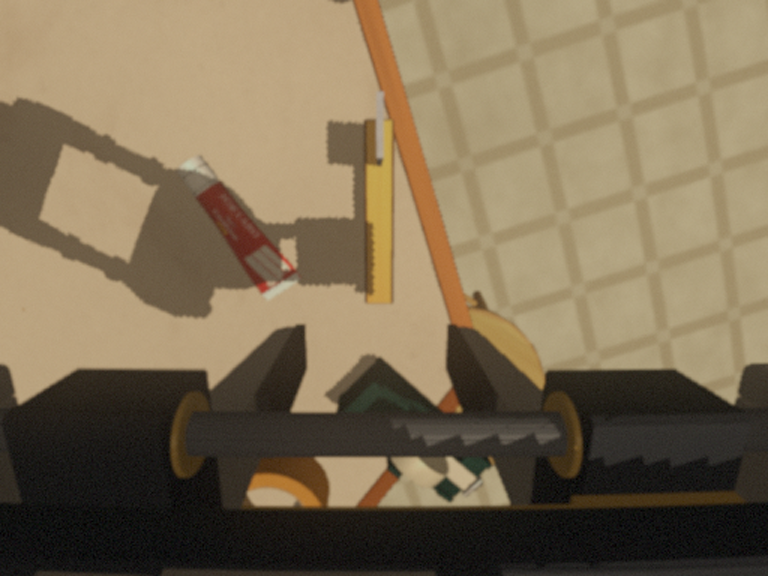

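The stock is seen nearly straight: tail corners (366,303)/(392,303), heel corners (366,119)/(391,119), blade top (381,92)–(380,160).

Run:
```python
from h import *
c=json.load(open("pics/w2.json"));c1=json.load(open("pics/w1.json"))
W=lambda u,v:((u+.5)/1.5-.5,(v+.5)/1.5-.5)
q={n:atz(c,W(*p),34) for n,p in dict(tl=(366.5,303),tr=(392.5,303),hl=(366.,119),hr=(391.5,119)).items()}
for k,v in q.items():print(k,v.round(1))
t=(q['tl']+q['tr'])/2;h=(q['hl']+q['hr'])/2;d=h-t;L=np.linalg.norm(d);print(L,np.degrees(np.arctan2(d[1],d[0])),np.linalg.norm(q['tl']-q['tr']))
print("grip",t+d/L*55, "heel",h)
print("2view tail r",two(c1,W(455,100),c,W(392.5,303)),"tail l",two(c1,W(430,113),c,W(366.5,303)))
b=[atz(c,W(*p),130) for p in((381,92),(380,161))];print("blade",b)
print("top-view check tail",two(eyes.calibration("top"),(( 313.5)/5-.5+345,(465.5-335)/5-.5+145),c,W(392.5,303)))
```

```text
tl [ 467.5 -355.6   34. ]
tr [ 488.7 -362.5   34. ]
hl [ 514.1 -214.1   34. ]
hr [ 533.  -220.3   34. ]
148.96952757634705 72.25218798251076 22.347262140796875
grip [ 494.88676412 -306.65908282   34.        ] heel [ 523.53130061 -217.16180553   34.        ]
2view tail r (array([ 487.82360583, -362.42381846,   31.20561172]), np.float64(2.278604895327592)) tail l (array([ 466.7040378 , -356.4617383 ,   29.32322215]), np.float64(0.8281709273383409))
blade [array([ 524.2893058 , -217.43730349,  130.        ]), array([ 512.22699403, -252.81641807,  130.        ])]
top-view check tail (array([ 488.49581496, -364.19724947,   26.65790012]), np.float64(0.6474846392101008))
```

Call:
{"name": "jog_arm", "arguments": {"commands": [{"angular":[0,0,0],"dp":[0.63,0.05,0],"claw":46},{"angular":[0,0,0],"dp":[0,0,0.9],"claw":46},{"angular":[0,0,0],"dp":[0,0,0.9],"claw":46},{"angular":[0,0,0],"dp":[0,0,0.9],"claw":46},{"angular":[0,0,0],"dp":[0,0,0.9],"claw":46},{"angular":[0,0,0],"dp":[0,0,0.9],"claw":46},{"angular":[0,0,0],"dp":[0,0,0.5],"claw":46},{"angular":[0,0,0],"dp":[0,0,0.215],"claw":46}]}}

```text
time: 2.6
position: [492.3, -306.3, 3.3]
eef_rot: [[0.313, 0.95, -0.004], [0.95, -0.313, 0.003], [0.002, -0.004, -1.0]]
ft_force: [0.1, -0.1, -0.8]
gripper_width: 0.503
gripper_force: 0.0
```

Call:
{"name": "jog_arm", "arguments": {"commands": [{"angular":[0,0,0],"dp":[0,0,0],"claw":46},{"angular":[0,0,0],"dp":[0,0,0],"claw":10},{"angular":[0,0,0],"dp":[0,0,0],"claw":10},{"angular":[0,0,0],"dp":[0,0,0],"claw":10},{"angular":[0,0,0],"dp":[0,0,0],"claw":10},{"angular":[0,0,0],"dp":[0,0,0],"claw":10},{"angular":[0,0,0],"dp":[0,0,0],"claw":10},{"angular":[0,0,0],"dp":[0,0,0],"claw":10}], "grip_force": 40}}

```text
time: 3.4
position: [495.3, -307.5, 7.4]
eef_rot: [[0.311, 0.951, 0.001], [0.951, -0.311, -0.002], [-0.001, 0.001, -1.0]]
ft_force: [-2.4, -0.6, 5.8]
gripper_width: 0.257
gripper_force: 40.0
```

Gripped (opening 23.6 mm). Lift, then carry over the tray.

Call:
{"name": "jog_arm", "arguments": {"commands": [{"angular":[0,0,0],"dp":[0,0,-0.3],"claw":10},{"angular":[0,0,0],"dp":[0,0,-0.9],"claw":10},{"angular":[0,0,0],"dp":[0,0,-0.9],"claw":10},{"angular":[0,0,0],"dp":[0,0,-0.9],"claw":10},{"angular":[0,0,0],"dp":[0,0,-0.9],"claw":10},{"angular":[0,0,0],"dp":[0,0,-0.95],"claw":10},{"angular":[0,0,0],"dp":[0,0,0],"claw":10},{"angular":[0,0,0],"dp":[0,0,0],"claw":10}]}}

```text
time: 4.2
position: [494.9, -306.7, 200.4]
eef_rot: [[0.311, 0.951, 0.001], [0.951, -0.311, -0.001], [-0.0, 0.001, -1.0]]
ft_force: [-0.6, -0.1, -3.3]
gripper_width: 0.26
gripper_force: 40.0
```

```bash
python3 - <<'E'
from rig import monitor
s=monitor.observe();print(s['time'],s['position'],s['ft_force'],s['torque'],s['eef_rot'].round(4).tolist())
E
python3 plan.py 494.7 -306.65 200 71.9  445 60 200 97.5  14 10
```

```text
4.2 [ 494.88409614 -306.67261224  200.42917597] [-0.57545804 -0.11369766 -3.27985532] [-0.12745678  0.0221221   0.00643693] [[0.3107, 0.9505, 0.0009], [0.9505, -0.3107, -0.0008], [-0.0005, 0.0011, -1.0]]
[{"angular": [0, 0, -0.032], "dp": [0.595, -0.288, -0.0], "claw": 10.0}, {"angular": [0, 0, -0.032], "dp": [0.604, -0.269, -0.0], "claw": 10.0}, {"angular": [0, 0, -0.032], "dp": [0.612, -0.249, -0.0], "claw": 10.0}, {"angular": [0, 0, -0.032], "dp": [0.62, -0.229, -0.0], "claw": 10.0}, {"angular": [0, 0, -0.032], "dp": [0.627, -0.209, -0.0], "claw": 10.0}, {"angular": [0, 0, -0.032], "dp": [0.633, -0.189, -0.0], "claw": 10.0}, {"angular": [0, 0, -0.032], "dp": [0.639, -0.169, -0.0], "claw": 10.0}, {"angular": [0, 0, -0.032], "dp": [0.644, -0.149, -0.0], "claw": 10.0}]
[{"angular": [0, 0, -0.032], "dp": [0.648, -0.128, -0.0], "claw": 10.0}, {"angular": [0, 0, -0.032], "dp": [0.652, -0.107, -0.0], "claw": 10.0}, {"angular": [0, 0, -0.032], "dp": [0.655, -0.086, -0.0], "claw": 10.0}, {"angular": [0, 0, -0.032], "dp": [0.657, -0.065, -0.0], "claw": 10.0}, {"angular": [0, 0, -0.031], "dp": [0.659, -0.044, -0.0], "claw": 10.0}, {"angular": [0, 0, -0.032], "dp": [0.66, -0.024, -0.0], "claw": 10.0}]
end [445.    60.01 200.  ] 97.511
```

Call:
{"name": "jog_arm", "arguments": {"commands": [{"angular":[0,0,-0.032],"dp":[0.595,-0.288,0],"claw":10},{"angular":[0,0,-0.032],"dp":[0.604,-0.269,0],"claw":10},{"angular":[0,0,-0.032],"dp":[0.612,-0.249,0],"claw":10},{"angular":[0,0,-0.032],"dp":[0.62,-0.229,0],"claw":10},{"angular":[0,0,-0.032],"dp":[0.627,-0.209,0],"claw":10},{"angular":[0,0,-0.032],"dp":[0.633,-0.189,0],"claw":10},{"angular":[0,0,-0.032],"dp":[0.639,-0.169,0],"claw":10},{"angular":[0,0,-0.032],"dp":[0.644,-0.149,0],"claw":10}]}}

```text
time: 5.0
position: [464.5, -95.3, 197.1]
eef_rot: [[0.059, 0.998, -0.005], [0.998, -0.059, 0.002], [0.002, -0.005, -1.0]]
ft_force: [-0.3, -0.6, -3.3]
gripper_width: 0.262
gripper_force: 40.0
```

Call:
{"name": "jog_arm", "arguments": {"commands": [{"angular":[0,0,-0.032],"dp":[0.648,-0.128,0],"claw":10},{"angular":[0,0,-0.032],"dp":[0.652,-0.107,0],"claw":10},{"angular":[0,0,-0.032],"dp":[0.655,-0.086,0],"claw":10},{"angular":[0,0,-0.032],"dp":[0.657,-0.065,0],"claw":10},{"angular":[0,0,-0.031],"dp":[0.659,-0.044,0],"claw":10},{"angular":[0,0,-0.032],"dp":[0.66,-0.024,0],"claw":10},{"angular":[0,0,0],"dp":[0,0,0],"claw":10},{"angular":[0,0,0],"dp":[0,0,0],"claw":10}]}}

```text
time: 5.8
position: [443.7, 60.3, 198.0]
eef_rot: [[-0.132, 0.991, -0.004], [0.991, 0.132, 0.0], [0.001, -0.004, -1.0]]
ft_force: [0.2, -0.4, -3.0]
gripper_width: 0.258
gripper_force: 40.0
```

Run:
```python
from h import *
from rig import monitor
s=monitor.observe();print(s['time'],s['position'],s['ft_force'],s['torque'],s['joints'])
c=eyes.calibration("wrist");im=eyes.capture("wrist");json.dump({k:np.array(v).tolist() for k,v in c.items()},open("pics/w3.json","w"))
np.save("pics/w3.npy",im)
cv2.imwrite("pics/w3.png",cv2.resize(im[:300,:,::-1],None,fx=1.5,fy=1.5,interpolation=cv2.INTER_CUBIC))
```

```text
5.8 [443.70856011  60.28295564 197.97833063] [ 0.22790975 -0.39712447 -3.00922209] [-0.16733049 -0.12055572 -0.0421543 ] [-7.77438366e+00 -9.54768552e+00  1.11974119e+02 -2.72141685e-02
  7.77874241e+01 -1.53336248e+01]
```

View pics/w3.png

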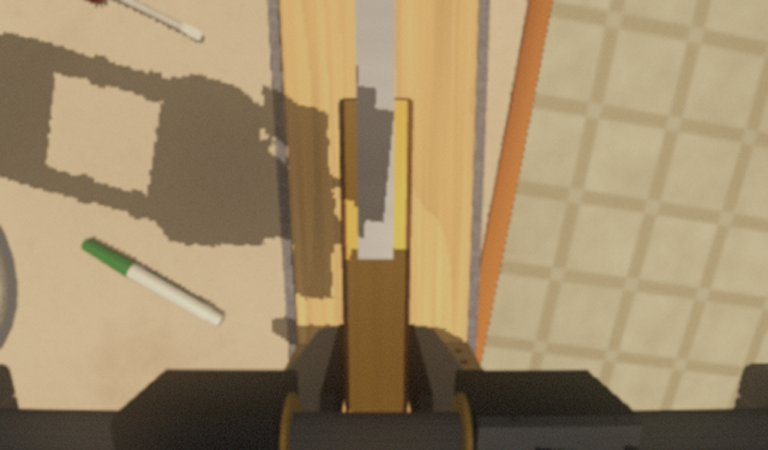

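Wrist view: base board edges run (283,0)–(298,325) on the left and (478,0)–(469,325) on the right; the held stock's heel top is at (342,100)–(411,100). The leaning board is still out of view.

Run:
```python
from h import *
c=json.load(open("pics/w3.json"))
W=lambda u,v:((u+.5)/1.5-.5,(v+.5)/1.5-.5)
# sub-pixel edges: wood vs mat using saturation at rows
im=np.load("pics/w3.npy");hsv=cv2.cvtColor(im,cv2.COLOR_RGB2HSV)[:,:,1].astype(float)
for name,lo,hi,sg in(("L",180,210,1),("R",305,325,-1)):
    P=[]
    for r in range(5,150,6):
        g=np.diff(cv2.GaussianBlur(hsv[r-1:r+2],(3,3),0)[1,lo:hi])*sg
        k=g.argmax();w=np.clip(g[max(k-2,0):k+3],0,None)
        P.append(atz(c,(lo+max(k-2,0)+.5+(w*np.arange(len(w))).sum()/w.sum(),r),17)[:2])
    P=np.array(P);v=cv2.fitLine(P.astype(np.float32),cv2.DIST_HUBER,0,.01,.01).ravel()
    n=np.array([-v[1],v[0]]);res=(P-v[2:])@n
    if v[1]<0:v[:2]*=-1
    print(name,"az",np.degrees(np.arctan2(v[1],v[0])),"x at y=200:",v[2]+v[0]/v[1]*(200-v[3]),"res",res.std(), "manual")
a,b=[(atz(c,W(*p),17)-atz(c,W(*q),17))[:2] for p,q in(((283,0),(298,325)),((478,0),(469,325)))]
print(np.degrees(np.arctan2(a[1],a[0])),np.degrees(np.arctan2(b[1],b[0])))
for z in(220,225,230):
    l,r=atz(c,W(342,99),z),atz(c,W(411.5,99),z);l2,r2=atz(c,W(344,249),z),atz(c,W(408,249),z)
    m=(l+r)/2-(l2+r2)/2;print(z,np.linalg.norm(l-r),((l+r)/2).round(1),"az",np.degrees(np.arctan2(m[1],m[0])))
```

```text
L az 98.542694 x at y=200: 351.29758 res 0.15244006819983466 manual
R az 98.45415 x at y=200: 503.21603 res 0.09609701459924602 manual
97.90104424945517 98.76470461560858
220 22.766113216296237 [431.8 154.7 220. ] az 97.32726323925812
225 21.997554455539127 [432.  153.8 225. ] az 97.32726323925809
230 21.22899569478207 [432.1 152.8 230. ] az 97.32726323925806
```

```bash
python3 plan.py 445 60.01 200 97.51  433.9 154.8 200 98.5  4 10
```

```text
[{"angular": [0, 0, -0.004], "dp": [0.596, 0.009, -0.0], "claw": 10.0}, {"angular": [0, 0, -0.004], "dp": [0.597, 0.011, -0.0], "claw": 10.0}, {"angular": [0, 0, -0.005], "dp": [0.596, 0.013, -0.0], "claw": 10.0}, {"angular": [0, 0, -0.004], "dp": [0.596, 0.017, -0.0], "claw": 10.0}]
end [433.92 154.79 200.  ] 98.484
```

Call:
{"name": "jog_arm", "arguments": {"commands": [{"angular":[0,0,-0.004],"dp":[0.596,0.009,0],"claw":10},{"angular":[0,0,-0.004],"dp":[0.597,0.011,0],"claw":10},{"angular":[0,0,-0.005],"dp":[0.596,0.013,0],"claw":10},{"angular":[0,0,-0.004],"dp":[0.596,0.017,0],"claw":10},{"angular":[0,0,0],"dp":[0,0,0],"claw":10},{"angular":[0,0,0],"dp":[0,0,0],"claw":10},{"angular":[0,0,0],"dp":[0,0,0],"claw":10}]}}

```text
time: 6.55
position: [434.1, 153.6, 199.6]
eef_rot: [[-0.146, 0.989, -0.001], [0.989, 0.146, -0.001], [-0.0, -0.001, -1.0]]
ft_force: [0.1, 0.7, -3.3]
gripper_width: 0.255
gripper_force: 40.0
```

Run:
```python
from h import *
from rig import monitor
s=monitor.observe();print(s['time'],s['position'],s['ft_force'],s['torque'],s['eef_rot'].round(4).tolist())
c=eyes.calibration("wrist");im=eyes.capture("wrist");json.dump({k:np.array(v).tolist() for k,v in c.items()},open("pics/w4.json","w"))
np.save("pics/w4.npy",im)
cv2.imwrite("pics/w4.png",cv2.resize(im[:300,:,::-1],None,fx=1.5,fy=1.5,interpolation=cv2.INTER_CUBIC))
```

```text
6.55 [434.11644876 153.6195552  199.61203302] [ 0.05377331  0.74490969 -3.26471025] [-0.15410842 -0.11257957  0.00103922] [[-0.146, 0.9893, -0.0007], [0.9893, 0.146, -0.0005], [-0.0004, -0.0008, -1.0]]
```

View pics/w4.png

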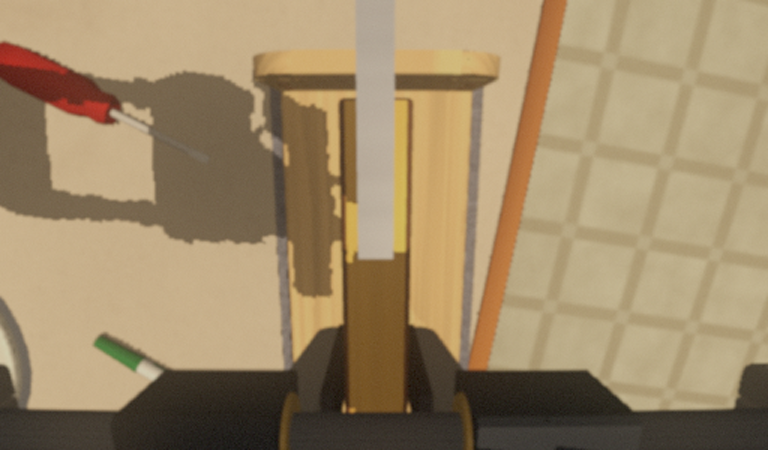

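Leaning board visible: top outer edge at row 52, top inner edge ≈75, inner foot ≈89 (cols 275–480). The blade and stock line up with the tray.

Run:
```python
from h import *
c=json.load(open("pics/w4.json"))
W=lambda u,v:((u+.5)/1.5-.5,(v+.5)/1.5-.5)
x=np.array([-.1478,.989])
for n,p,z in(("outer",(320,52),117),("outer",(440,52),117),("inner",(320,76),117),("inner",(440,76),117),("foot",(320,90),17),("foot",(440,90),17)):
    P=atz(c,W(*p),z);print(n,P.round(1),"along",round(float((P[:2]-[413.2,293.3])@x),1),"lat",round(float((P[:2]-[413.2,293.3])@[.989,.1478]),1))
for z in(222,226):
    l,r=atz(c,W(342,99),z),atz(c,W(411,99),z);l2,r2=atz(c,W(344,252),z),atz(c,W(408.5,252),z)
    m=(l+r)/2-(l2+r2)/2;print(z,((l+r)/2).round(1),"az",np.degrees(np.arctan2(m[1],m[0])))
im=np.load("pics/w4.npy");print(im[30:66,205].tolist()[::1])
```

```text
outer [383.6 287.3 117. ] along -1.6 lat -30.1
outer [448.7 296.9 117. ] along -1.6 lat 35.6
inner [385.1 275.1 117. ] along -13.9 lat -30.4
inner [450.8 284.8 117. ] along -13.9 lat 36.0
foot [370.6 286.9  17. ] along -0.1 lat -43.0
foot [462.9 300.6  17. ] along -0.2 lat 50.2
222 [420.8 247.8 222. ] az 98.35474827830207
226 [420.9 247.  226. ] az 98.35474827830193
[[200, 176, 140], [200, 177, 139], [202, 175, 131], [207, 175, 123], [208, 172, 112], [210, 173, 116], [208, 173, 113], [210, 174, 114], [209, 173, 114], [209, 173, 114], [209, 174, 114], [208, 172, 112], [208, 173, 111], [209, 172, 113], [208, 174, 113], [209, 175, 115], [209, 175, 115], [206, 170, 111], [188, 153, 98], [154, 123, 78], [116, 93, 58], [99, 78, 50], [101, 79, 52], [99, 78, 49], [100, 78, 51], [101, 79, 54], [98, 75, 50], [98, 80, 49], [106, 81, 54], [123, 94, 59], [162, 128, 81], [193, 157, 102], [204, 165, 105], [205, 169, 109], [206, 169, 109], [205, 168, 108]]
```

Corner at (413.2, 293.3) is confirmed, with the lean about 14 mm per 100. Heel is 46 mm short of the corner and centred. Lowering.

Call:
{"name": "jog_arm", "arguments": {"commands": [{"angular":[0,0,0],"dp":[0,0,0.9],"claw":10},{"angular":[0,0,0],"dp":[0,0,0.9],"claw":10},{"angular":[0,0,0],"dp":[0,0,0.9],"claw":10},{"angular":[0,0,0],"dp":[0,0,0.9],"claw":10},{"angular":[0,0,0],"dp":[0,0,0.5],"claw":10},{"angular":[0,0,0],"dp":[0,0,0.15],"claw":10},{"angular":[0,0,0],"dp":[0,0,0],"claw":10},{"angular":[0,0,0],"dp":[0,0,0],"claw":10}]}}

```text
time: 7.4
position: [435.4, 154.6, 31.4]
eef_rot: [[-0.147, 0.989, 0.003], [0.989, 0.147, 0.0], [-0.0, 0.003, -1.0]]
ft_force: [-0.1, 0.3, -2.1]
gripper_width: 0.256
gripper_force: 40.0
```

Call:
{"name": "jog_arm", "arguments": {"commands": [{"angular":[0,0,0],"dp":[0,0,0.05],"claw":10},{"angular":[0,0,0],"dp":[0,0,0.05],"claw":10},{"angular":[0,0,0],"dp":[0,0,0],"claw":10},{"angular":[0,0,0],"dp":[0,0,0],"claw":10}]}}

```text
time: 7.8
position: [434.1, 154.8, 26.2]
eef_rot: [[-0.148, 0.989, 0.0], [0.989, 0.148, 0.0], [-0.0, 0.0, -1.0]]
ft_force: [0.2, 0.5, -2.3]
gripper_width: 0.259
gripper_force: 40.0
```

Call:
{"name": "jog_arm", "arguments": {"commands": [{"angular":[0,0,0],"dp":[0,0,0.025],"claw":10},{"angular":[0,0,0],"dp":[0,0,0],"claw":10},{"angular":[0,0,0],"dp":[0,0,0.025],"claw":10},{"angular":[0,0,0],"dp":[0,0,0],"claw":10},{"angular":[0,0,0],"dp":[0,0,0],"claw":10}]}}

```text
time: 8.3
position: [434.1, 154.8, 24.4]
eef_rot: [[-0.148, 0.989, -0.0], [0.989, 0.148, -0.0], [0.0, -0.0, -1.0]]
ft_force: [-3.2, -0.4, 3.9]
gripper_width: 0.257
gripper_force: 40.0
```

Contact with the base. Press a touch more, grip firmer, slide the first part.

Call:
{"name": "jog_arm", "arguments": {"commands": [{"angular":[0,0,0],"dp":[0,0,0.006],"claw":10},{"angular":[0,0,0],"dp":[0.06,0,0],"claw":10},{"angular":[0,0,0],"dp":[0.12,0,0],"claw":10},{"angular":[0,0,0],"dp":[0.12,0,0],"claw":10},{"angular":[0,0,0],"dp":[0.12,0,0],"claw":10},{"angular":[0,0,0],"dp":[0.12,0,0],"claw":10},{"angular":[0,0,0],"dp":[0.12,0,0],"claw":10},{"angular":[0,0,0],"dp":[0.06,0,0],"claw":10}], "grip_force": 60}}

```text
time: 9.1
position: [430.7, 183.5, 24.4]
eef_rot: [[-0.148, 0.989, 0.002], [0.989, 0.148, -0.001], [-0.001, 0.002, -1.0]]
ft_force: [0.5, -6.0, 5.1]
gripper_width: 0.253
gripper_force: 60.0
```

Call:
{"name": "jog_arm", "arguments": {"commands": [{"angular":[0,0,0],"dp":[0.05,0,0],"claw":10},{"angular":[0,0,0],"dp":[0.05,0,0],"claw":10},{"angular":[0,0,0],"dp":[0.05,0,0],"claw":10},{"angular":[0,0,0],"dp":[0.03,0,0],"claw":10}]}}

```text
time: 9.5
position: [429.8, 190.1, 24.4]
eef_rot: [[-0.148, 0.989, 0.002], [0.989, 0.148, -0.001], [-0.002, 0.002, -1.0]]
ft_force: [1.5, -7.4, 5.0]
gripper_width: 0.26
gripper_force: 60.0
```

Call:
{"name": "jog_arm", "arguments": {"commands": [{"angular":[0,0,0],"dp":[0.03,0,0],"claw":10},{"angular":[0,0,0],"dp":[0.03,0,0],"claw":10},{"angular":[0,0,0],"dp":[0.03,0,0],"claw":10},{"angular":[0,0,0],"dp":[0.03,0,0],"claw":10}]}}

```text
time: 9.9
position: [429.0, 194.7, 24.4]
eef_rot: [[-0.148, 0.989, 0.002], [0.989, 0.148, -0.001], [-0.002, 0.002, -1.0]]
ft_force: [0.9, -6.7, 7.0]
gripper_width: 0.257
gripper_force: 60.0
```

Call:
{"name": "jog_arm", "arguments": {"commands": [{"angular":[0,0,0],"dp":[0.03,0,0],"claw":10},{"angular":[0,0,0],"dp":[0.03,0,0],"claw":10},{"angular":[0,0,0],"dp":[0.02,0,0],"claw":10},{"angular":[0,0,0],"dp":[0,0,0],"claw":10}]}}

```text
time: 10.3
position: [428.6, 198.1, 24.4]
eef_rot: [[-0.148, 0.989, 0.002], [0.989, 0.148, -0.001], [-0.001, 0.002, -1.0]]
ft_force: [0.7, -7.2, 5.3]
gripper_width: 0.255
gripper_force: 60.0
```

Call:
{"name": "jog_arm", "arguments": {"commands": [{"angular":[0,0,0],"dp":[0.02,0,0],"claw":10},{"angular":[0,0,0],"dp":[0.02,0,0],"claw":10},{"angular":[0,0,0],"dp":[0,0,0],"claw":10}]}}

```text
time: 10.6
position: [428.4, 198.8, 24.4]
eef_rot: [[-0.149, 0.989, 0.002], [0.989, 0.149, -0.003], [-0.003, 0.002, -1.0]]
ft_force: [-0.0, -9.9, 6.5]
gripper_width: 0.256
gripper_force: 60.0
```

Call:
{"name": "jog_arm", "arguments": {"commands": [{"angular":[0,0,0],"dp":[0.01,0,0.003],"claw":10},{"angular":[0,0,0],"dp":[0.01,0,0.003],"claw":10},{"angular":[0,0,0],"dp":[0,0,0],"claw":10}]}}

```text
time: 10.9
position: [428.4, 198.9, 24.4]
eef_rot: [[-0.149, 0.989, 0.002], [0.989, 0.149, -0.004], [-0.004, 0.001, -1.0]]
ft_force: [1.0, -15.1, 8.8]
gripper_width: 0.256
gripper_force: 60.0
```

Run:
```python
from h import *
from rig import monitor
s=monitor.observe();print(s['time'],s['position'],s['ft_force'],s['torque'],s['eef_rot'].round(4).tolist())
im=eyes.capture("wrist");json.dump({k:np.array(v).tolist() for k,v in eyes.calibration("wrist").items()},open("pics/w5.json","w"))
a=cv2.resize(im[:150,130:370,::-1],(720,450),interpolation=cv2.INTER_CUBIC)
cv2.imwrite("pics/w5.png",a)
```

```text
10.9 [428.41858704 198.85499698  24.38141193] [  1.01146825 -15.06293331   8.79994619] [-2.28945423 -0.08364375 -0.04974121] [[-0.1488, 0.9889, 0.0018], [0.9889, 0.1488, -0.0042], [-0.0044, 0.0012, -1.0]]
```

View pics/w5.png

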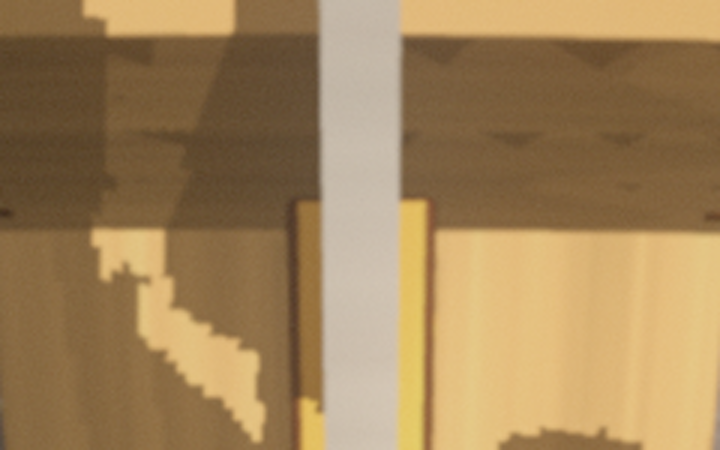

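The end board now appears upright: its inner top edge is at row 38 and its foot at row 230 in the crop, with the stock's heel against it. I'll quantify that.

Run:
```python
from h import *
c=json.load(open("pics/w5.json"));x=np.array([-.1478,.989])
W=lambda u,v:((u+.5)/3-.5+130,(v+.5)/3-.5)
for n,p,z in(("top",(200,36.5),117),("top",(600,39.5),117),("foot",(200,229),17),("foot",(600,231),17),("heel",(300,199),51),("heel",(430,200),51),("sideL",(300,230),51),("L2",(300,440),51),("R",(432,230),51),("R2",(429,440),51)):
    P=atz(c,W(*p),z);print(n,P.round(1),"along",round(float((P[:2]-[413.2,293.3])@x),2))
```

```text
top [401.3 290.5 117. ] along -1.06
top [434.  295.3 117. ] along -1.15
foot [382.9 288.2  17. ] along -0.55
foot [461.1 299.8  17. ] along -0.66
heel [404.9 290.7  51. ] along -1.4
heel [425.3 293.6  51. ] along -1.51
sideL [405.6 286.   51. ] along -6.04
L2 [410.  253.1  51. ] along -39.28
R [426.4 289.2  51. ] along -6.0
R2 [431.4 256.3  51. ] along -39.24
```

Call:
{"name": "jog_arm", "arguments": {"commands": [{"angular":[0,0,0],"dp":[-0.008,0,0.004],"claw":10},{"angular":[0,0,0],"dp":[0,0,0],"claw":10},{"angular":[0,0,0],"dp":[0,0,0],"claw":10}]}}

```text
time: 11.25
position: [428.4, 198.9, 24.4]
eef_rot: [[-0.149, 0.989, 0.002], [0.989, 0.149, -0.004], [-0.004, 0.001, -1.0]]
ft_force: [-1.2, -13.1, 10.7]
gripper_width: 0.257
gripper_force: 60.0
```

Call:
{"name": "jog_arm", "arguments": {"commands": [{"angular":[0,0.002,0],"dp":[0,0,0],"claw":10},{"angular":[0,0.002,0],"dp":[-0.002,0,0],"claw":10},{"angular":[0,0,0],"dp":[0,0,0],"claw":10}]}}

```text
time: 11.55
position: [428.4, 198.9, 24.4]
eef_rot: [[-0.149, 0.989, 0.001], [0.989, 0.149, 0.001], [0.001, 0.001, -1.0]]
ft_force: [-0.5, -11.7, 10.8]
gripper_width: 0.256
gripper_force: 60.0
```

Run:
```python
from rig import monitor
s=monitor.observe();print(s['time'],s['position'],s['ft_force'],s['torque'],s['eef_rot'].round(4).tolist())
```

```text
11.55 [428.4261651  198.93200518  24.4077077 ] [ -0.53869805 -11.72566868  10.75040512] [-2.14101433 -0.02554027  0.08827683] [[-0.1486, 0.9889, 0.0012], [0.9889, 0.1486, 0.0007], [0.0005, 0.0013, -1.0]]
```

Call:
{"name": "jog_arm", "arguments": {"commands": [{"angular":[0,0,0],"dp":[0,0,0],"claw":10},{"angular":[0,0,0],"dp":[0,0,0],"claw":10},{"angular":[0,0,0],"dp":[0,0,0],"claw":10},{"angular":[0,0,0],"dp":[0,0,0],"claw":10},{"angular":[0,0,0],"dp":[0,0,0],"claw":10},{"angular":[0,0,0],"dp":[0,0,0],"claw":10},{"angular":[0,0,0],"dp":[0,0,0],"claw":10},{"angular":[0,0,0],"dp":[0,0,0],"claw":10}]}}

```text
time: 12.35
position: [428.4, 198.9, 24.4]
eef_rot: [[-0.149, 0.989, 0.001], [0.989, 0.149, 0.001], [0.0, 0.001, -1.0]]
ft_force: [-0.2, -12.2, 10.6]
gripper_width: 0.26
gripper_force: 60.0
```

Call:
{"name": "jog_arm", "arguments": {"commands": [{"angular":[0,0,0],"dp":[0,0,0],"claw":10},{"angular":[0,0,0],"dp":[0,0,0],"claw":10},{"angular":[0,0,0],"dp":[0,0,0],"claw":10},{"angular":[0,0,0],"dp":[0,0,0],"claw":10},{"angular":[0,0,0],"dp":[0,0,0],"claw":10},{"angular":[0,0,0],"dp":[0,0,0],"claw":10},{"angular":[0,0,0],"dp":[0,0,0],"claw":10},{"angular":[0,0,0],"dp":[0,0,0],"claw":10}]}}

```text
time: 13.15
position: [428.4, 198.9, 24.4]
eef_rot: [[-0.149, 0.989, 0.001], [0.989, 0.149, 0.001], [0.0, 0.001, -1.0]]
ft_force: [-0.9, -11.8, 10.2]
gripper_width: 0.258
gripper_force: 60.0
```

Call:
{"name": "jog_arm", "arguments": {"commands": [{"angular":[0,0,0],"dp":[0,0,0],"claw":10},{"angular":[0,0,0],"dp":[0,0,0],"claw":10},{"angular":[0,0,0],"dp":[0,0,0],"claw":10},{"angular":[0,0,0],"dp":[0,0,0],"claw":10}]}}

```text
time: 13.55
position: [428.4, 198.9, 24.4]
eef_rot: [[-0.149, 0.989, 0.001], [0.989, 0.149, 0.001], [0.0, 0.001, -1.0]]
ft_force: [-0.7, -11.8, 10.3]
gripper_width: 0.255
gripper_force: 60.0
```

Held for two seconds. Ease the load off and release.

Call:
{"name": "jog_arm", "arguments": {"commands": [{"angular":[0,0,0],"dp":[-0.01,0,-0.006],"claw":10},{"angular":[0,0,0],"dp":[-0.008,0,-0.005],"claw":10},{"angular":[0,0,0],"dp":[0,0,0],"claw":10}], "grip_force": 30}}

```text
time: 13.85
position: [428.4, 198.9, 24.4]
eef_rot: [[-0.148, 0.989, 0.001], [0.989, 0.148, 0.002], [0.002, 0.002, -1.0]]
ft_force: [1.2, -7.5, 5.6]
gripper_width: 0.257
gripper_force: 30.0
```

Call:
{"name": "jog_arm", "arguments": {"commands": [{"angular":[0,0,0],"dp":[0,0,0],"claw":10},{"angular":[0,0,0],"dp":[0,0,0],"claw":10}], "grip_force": 8}}

```text
time: 14.05
position: [428.4, 198.9, 24.4]
eef_rot: [[-0.148, 0.989, 0.001], [0.989, 0.148, 0.002], [0.002, 0.002, -1.0]]
ft_force: [1.9, -8.8, 5.1]
gripper_width: 0.261
gripper_force: 8.0
```

Call:
{"name": "jog_arm", "arguments": {"commands": [{"angular":[0,0,0],"dp":[-0.01,0,-0.005],"claw":10},{"angular":[0,0,0],"dp":[-0.006,0,0],"claw":10},{"angular":[0,0,0],"dp":[0,0,0],"claw":26},{"angular":[0,0,0],"dp":[0,0,0],"claw":30},{"angular":[0,0,0],"dp":[0,0,0],"claw":40},{"angular":[0,0,0],"dp":[0,0,0],"claw":46},{"angular":[0,0,0],"dp":[0,0,0],"claw":46}]}}

```text
time: 14.75
position: [427.1, 199.1, 23.8]
eef_rot: [[-0.148, 0.989, -0.001], [0.989, 0.148, 0.004], [0.004, -0.001, -1.0]]
ft_force: [0.0, -0.7, 0.3]
gripper_width: 0.498
gripper_force: 0.0
```

Call:
{"name": "jog_arm", "arguments": {"commands": [{"angular":[0,0,0],"dp":[0,0,-0.3],"claw":46},{"angular":[0,0,0],"dp":[0,0,-0.6],"claw":46},{"angular":[0,0,0],"dp":[0,0,-0.9],"claw":46},{"angular":[0,0,0],"dp":[0,0,-0.9],"claw":46},{"angular":[0,0,0],"dp":[0,0,-0.9],"claw":46},{"angular":[0,0,0],"dp":[0,0,-0.9],"claw":46},{"angular":[0,0,0],"dp":[0,0,0],"claw":46}]}}

```text
time: 15.45
position: [431.0, 198.9, 210.7]
eef_rot: [[-0.148, 0.989, 0.011], [0.989, 0.147, 0.006], [0.004, 0.012, -1.0]]
ft_force: [0.3, -0.2, -0.9]
gripper_width: 0.504
gripper_force: 0.0
```

Run:
```python
from h import *
from rig import monitor
s=monitor.observe();print(s['time'],s['position'],s['ft_force'])
im=eyes.capture("wrist");json.dump({k:np.array(v).tolist() for k,v in eyes.calibration("wrist").items()},open("pics/w6.json","w"))
cv2.imwrite("pics/w6.png",cv2.resize(im[:200,120:390,::-1],(810,600)[:2] if 0 else (783,580),interpolation=cv2.INTER_CUBIC))
```

```text
15.45 [430.96052434 198.90679091 210.70055328] [ 0.32341539 -0.17105831 -0.8611162 ]
```

View pics/w6.png

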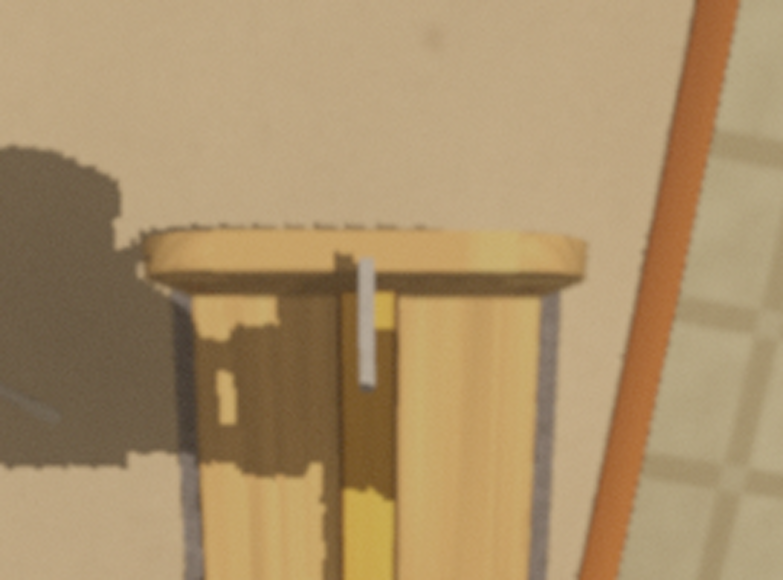

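The square stands in the corner with its blade at (366,260–388) and the heel at (345–393,292) against the upright board. No gap is visible and the gripper is clear.

```bash
python3 -c "
from rig import order;print(order.finish_job())"
```

```text
the job is handed in; nothing more can be done
None
```

The job is handed in: the try square brought the end board up square and was pressed into the corner for about two seconds (about 12 N sideways and 10 N down at the hand). It now stands there on its own with no gap visible in the last picture and the arm clear. The judge's verdict was not shown.

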